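# Tip out the bin of kiln posts

### The job

Empty the yellow bin into the blue tray: slide the bin along the deck until its foot stands against the red stop, then tip it over the stop, without lifting it up, so that all three kiln posts roll down the ramp into the tray. Leave the empty bin lying on its side on the ramp with its mouth towards the tray, and do not disturb the jar, pot and plate.

Things in the scene. Friction and masses are not known exactly. Their poses are not given: they have to be found in the camera images.
- stand: fixed stand, 500 x 200 mm. Origin at table level under the middle of the stop's face; x axis = tipping direction (deck to tray), y along the stop, z up. Along x: plywood deck from -200 to 0 mm, top 36 mm above the table; red stop bar from 0 to 10 mm, top 50 mm above the table; aluminium ramp from 10 mm (50 mm high) falling 8 degrees to 120 mm (34.5 mm high), no side walls; then the tray
- stop (a point): middle of the red stop's top edge on the deck side, 50 mm above the table and 14 mm above the deck; axes as the stand's. A bin standing against it and pushed near its rim turns about this edge, and falls over by itself past about 70 degrees
- tray (a point): centre of the blue tray's inner floor, 5 mm above the table, 210 mm past the stop; axes as the stand's. The tray is part of the stand, 180 mm long (x), 200 mm wide, walls 5 mm thick and 70 mm high, but only 30 mm high at the ramp
- bin: loose open-topped yellow plastic bin with orange bands, 100 mm long (x, roughly the tipping direction), 130 mm wide (y), 110 mm high, walls and floor 5 mm; origin at the centre of its underside, z towards its mouth. 0.52 to 0.67 kg with the posts. Starts upright on the deck, a little askew and short of the stop. Pushed under 40 mm above the deck it slides; pushed high it may topple
- bin_foot (a point): middle of the bin's lower front edge, the edge to be brought against the stop (50 mm along the bin's x from its origin)
- bin_mouth (a point): centre of the bin's open mouth, 110 mm along the bin's z from its origin
- post0: one of three equal solid white ceramic kiln posts, plain cylinders 28 mm in diameter and 90 mm long, 110 g; origin at its centre, own y axis along its length; they start lying side by side on the bin's floor, parallel to the red stop (so they can roll towards it)
- post1: one of three equal solid white ceramic kiln posts, plain cylinders 28 mm in diameter and 90 mm long, 110 g; origin at its centre, own y axis along its length; they start lying side by side on the bin's floor, parallel to the red stop (so they can roll towards it)
- post2: one of three equal solid white ceramic kiln posts, plain cylinders 28 mm in diameter and 90 mm long, 110 g; origin at its centre, own y axis along its length; they start lying side by side on the bin's floor, parallel to the red stop (so they can roll towards it)
- jar: closed red glaze jar with a white lid, 80 mm in diameter, 90 mm high, loose; origin at the centre of its underside; leave alone
- pot: small open terracotta pot, 80 mm in diameter, 85 mm high, loose; origin at the centre of its underside; leave alone
- plate: blue ceramic plate, 150 mm in diameter, 20 mm high, loose; origin at the centre of its underside; leave alone

How it is judged (in metres and radians):
On the way, in this order (a step that is already met when the one before it is completed fails the run):
1. the bin stands upright on the deck with its foot against the stop (within 12 mm) (x of bin_foot in the frame of stand between -0.012 and 0.01 m and angle between bin's own z axis and vertical below 0.2 rad and z of bin_foot in the frame of stand below 0.05 m), for 0.1 s.
2. the bin has been turned more than 45 degrees with its foot still at the stop (angle between bin's own z axis and vertical above 0.8 rad and x of bin_foot in the frame of stand between -0.06 and 0.03 m and x of bin_mouth in the frame of stand above 0 m).
At the end, for the whole second after the job is handed in: All three posts lie at rest in the tray (centre within the tray's outline, under 60 mm above the table); the bin lies at rest on its side on the ramp (tilted 80 to 115 degrees, bottom within 80 mm of the stop's line, mouth 40 to 220 mm past it, that is towards the tray) (angle between bin's own z axis and vertical between 1.4 and 2 rad and x of bin in the frame of stand between -0.08 and 0.08 m and x of bin_mouth in the frame of stand between 0.04 and 0.22 m and z of bin_mouth in the frame of stand below 0.15 m and linear speed of bin below 0.02 m/s and x of post0 in the frame of stand between 0.12 and 0.3 m and y of post0 in the frame of stand between -0.1 and 0.1 m and z of each of post0, post1, post2 in the frame of stand below 0.06 m and linear speed of each of post0, post1, post2 below 0.03 m/s and x of post1 in the frame of stand between 0.12 and 0.3 m and y of post1 in the frame of stand between -0.1 and 0.1 m and x of post2 in the frame of stand between 0.12 and 0.3 m and y of post2 in the frame of stand between -0.1 and 0.1 m); the robot touches nothing.
It fails at once if the bin is lifted: its lower front edge more than 90 mm above the table (height (world z) of bin_foot above 0.09 m).
It fails at once if the jar is moved more than 30 mm (distance of jar from where it was at the start of the episode above 0.03 m).
It fails at once if the pot is moved more than 30 mm (distance of pot from where it was at the start of the episode above 0.03 m).
It fails at once if the plate is moved more than 30 mm (distance of plate from where it was at the start of the episode above 0.03 m).
It also fails if it takes over 42 s, if anything falls off the work surface, if the arm or the gripper's body presses on something with over 40 N, if the wrist force passes 120 N, or if a joint passes its speed limit or range.

### The arm

A 6-joint arm with a two-finger parallel gripper is mounted at the origin on the work surface. World frame = base frame: x ahead of the robot, y to its left, z up, the work surface at z = 0. Lengths are in mm, angles in rad, forces in N, time in s.
With the tool pointing down it reaches from about 375 to 825 mm from the base axis. Payload 5.5 kg.
Tool frame: the origin (TCP) lies midway between the tips of the shut fingers; the grasp point (between the pads) lies 19 mm behind it; z points along the fingers, y is the line along which they close (so a half turn about z gives the same grasp; the last joint's range is limited). The gripper opens to 85 mm and grips with 20 to 120 N. Pads are 22 mm wide; open, the fingers measure 114 mm over their backs; the gripper's body (76 mm by 85 mm) begins 54 mm behind the grasp point. The pads swing forward as they close: fully open they stand 13 mm farther back than shut.
Start: joints at [1.3, 0.314, -0.047, 1.21, 0, 1.571], TCP at [160.498, 578.131, 202.599] pointing down, gripper open.
Joint ranges: [-2.67, 2.67], [-0.69, 1.73], [-1.03, 1.25], [-2.08, 2.16], [-1.42, 1.45], [-3.14, 3.14]. Speed limits (rad/s): [2.39, 2.39, 3.01, 3.14, 3.14, 3.14].

### API

Orientations are given as a unit quaternion [x, y, z, w].
In Python, from rig import bot gives the robot as it stands.
- The arm moves only by the tool step_arm, never from a script. Its argument "motion" is a list that holds one entry, the list of rows, each a list of 6 numbers: the shift along the tool's x, y, z in m, then the turn, a rotation vector about the tool's x, y, z in degrees. A call has exactly 5 rows; each row shifts and turns the commanded pose from where the row before left it, along the tool's axes as they then stand; what a row does not reach is not made up. A row lasts 1/12 s, in which the tool goes at most 41.7 mm and 7.16 degrees, less where a joint would pass 70% of its speed; a pose out of reach is approached as far as the arm can. A call is refused whole if a number of a shift passes 0.0417 or a number of a turn 7.16, either way. A call with a gripper value outside its range is refused whole. "grip" is the opening, from 0 (shut) to 1 (fully open), set as the call begins (left out, the last holds). The fingers move at their own pace and stop on an object; "newtons" is the grip in N (left out, the last holds). Time passes only in rows, so rows that do not move let the fingers close, or fill a call up. It gives the time, the measured TCP pose, the force, the opening and the grip force at its end, in the units of the state.
- bot.get_state(): the state, without advancing time (a new reading comes with each control period).
- bot.get_image(name): name is "scene" or "top"; returns the picture (480x640x3 uint8, blue, green, red); there is no depth.
- bot.camera_info(name): a dict with "fx", "fy", "cx", "cy" (pixels), "cam_to_world" (4x4, takes a point from camera to world coordinates). Camera axes: x right, y up, looking along -z (the intrinsics and any distortion apply to the point x, -y, -z); pixel columns grow to the right and rows downward; lengths in mm; the calibration is good to about 2 mm. A picture is of the moment at which its call begins. camera_info takes no time and is no camera call.
- bot.close_job(): hands the job in; it is judged then, once.
The state is a dict: "time_s": time; "joint_pos": joint angles; "joint_vel": joint speeds; "effort": joint torques, N m; "position": TCP position; "tool_rot": TCP orientation; "contact_force": force on the tool from outside, world axes, zero at the start; "moment": the same for the moment, N m; "width": finger opening in mm; "finger_force": force on a finger pad.
Only numpy, scipy, OpenCV 4.12 (cv2) and the standard library are available. Lean on these libraries where they do the work, as an engineer would, in place of code of your own. Each camera call takes 0.05 s, during which the arm holds its last target. There are 200 camera calls.

## Working session

There is one attempt and no reset: what is moved stays moved. The work goes in short steps, Python scripts to look and compute and a tool call to move; the robot and the scene stay as the last step left them, time stands still between calls to the robot, and variables do not carry over. Pictures are saved under pics/ and viewed, at most 10 in all, crops included, and the job is handed in when it is done.

Besides the shell and the picture viewer there is one more tool, called as a command line: name --argument value ..., lists and objects as JSON in quotes. step_arm: Moves the arm, as the interface text tells. Its arguments: {"type":"object","properties":{"motion":{"type":"array","items":{"type":"array","items":{"type":"array","items":{"type":"number"}}}},"grip":{"type":"number"},"newtons":{"type":"number"}},"required":["motion"]}

```bash
mkdir -p pics; ls; python3 - <<'E'
from rig import bot
import cv2,numpy as np
for n in("scene","top"):
    cv2.imwrite(f"pics/{n}0.png",bot.get_image(n)); c=bot.camera_info(n); print(n,c)
s=bot.get_state();print(s)
E
```

```text
pics
scene {'fx': 433.879622713129, 'fy': 433.879622713129, 'cx': 325.03398915723363, 'cy': 232.59130367131, 'cam_to_world': array([[ 7.94515838e-01, -4.92784747e-01,  3.54834858e-01,
         9.22482800e+02],
       [ 6.07047203e-01,  6.29696077e-01, -4.84743792e-01,
        -3.56457086e+02],
       [ 1.54362292e-02,  6.00538128e-01,  7.99447109e-01,
         8.57544574e+02],
       [ 0.00000000e+00,  0.00000000e+00,  0.00000000e+00,
         1.00000000e+00]])}
top {'fx': 595.5382653210754, 'fy': 595.5382653210754, 'cx': 311.12291745771535, 'cy': 241.80585709685315, 'cam_to_world': array([[ 2.68692300e-02,  9.91613762e-01, -1.26412784e-01,
         4.18151315e+02],
       [-9.99571937e-01,  2.51874182e-02, -1.48840784e-02,
         8.70902233e+01],
       [-1.15752453e-02,  1.26758595e-01,  9.91866056e-01,
         1.42360925e+03],
       [ 0.00000000e+00,  0.00000000e+00,  0.00000000e+00,
         1.00000000e+00]])}
{'time_s': 0.1, 'joint_pos': array([ 1.30000956e+00,  3.14157809e-01, -4.79802885e-02,  1.21018166e+00,
        3.34381040e-06,  1.57080593e+00]), 'joint_vel': array([ 2.22954490e-04, -2.88076012e-04,  2.02349336e-03,  7.25444560e-05,
       -1.23371340e-03, -1.38309501e-03]), 'effort': array([ 8.34841267e-04, -5.40767598e+01,  3.40541840e+01,  1.11506134e-02,
        1.08588920e-04, -2.50824876e-06]), 'position': array([160.34363607, 577.60012854, 201.81877561]), 'tool_rot': array([ 1.34984823e-01,  9.90847373e-01, -7.54516789e-04, -1.04469070e-04]), 'contact_force': array([0.19904306, 0.21254988, 0.36942391]), 'moment': array([ 0.04558385, -0.03336275,  0.08467169]), 'finger_force': 0.0, 'width': 85.0840507413179}
```

View pics/scene0.png

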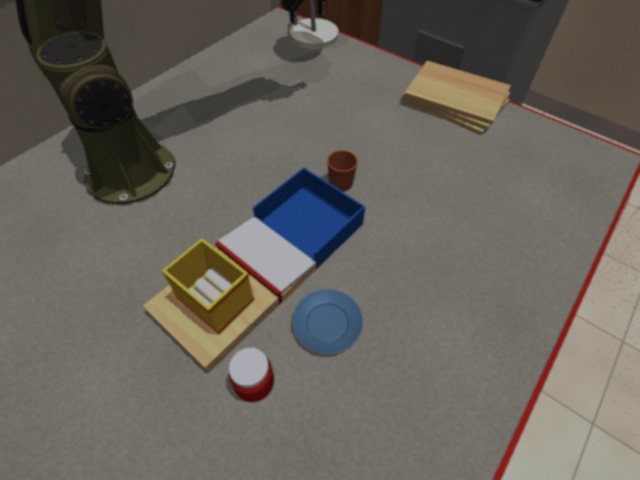

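View pics/top0.png

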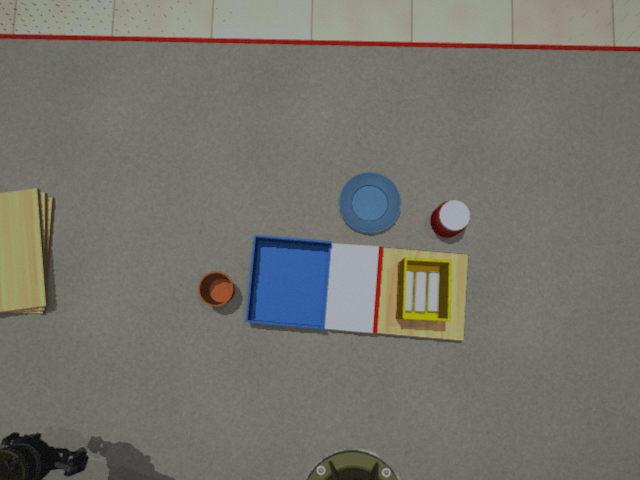

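```bash
python3 - <<'E'
import cv2,numpy as np
a=cv2.imread("pics/top0.png")[230:350,360:480];b=cv2.imread("pics/scene0.png")[220:380,135:325]
a=cv2.resize(a,(400,400),interpolation=cv2.INTER_CUBIC);b=cv2.resize(b,(399,400)) if 0 else cv2.resize(b,(400,337),interpolation=cv2.INTER_CUBIC)
o=np.zeros((400,800,3),np.uint8);o[:,:400]=a;o[:337,400:]=b;cv2.imwrite("pics/crop0.png",o)
t=cv2.imread("pics/top0.png");h=cv2.cvtColor(t,cv2.COLOR_BGR2HSV)
for r in(290,):
  for c in range(366,470,2): print(c,t[r,c],h[r,c],end=' | ')
E
```

```text
366 [178 167 163] [112  21 178] | 368 [178 170 166] [110  17 178] | 370 [175 168 164] [109  16 175] | 372 [177 169 165] [110  17 177] | 374 [176 168 163] [108  19 176] | 376 [ 52  52 153] [  0 168 153] | 378 [ 10  23 149] [  3 238 149] | 380 [ 71 112 147] [ 16 132 147] | 382 [107 162 164] [ 29  89 164] | 384 [109 162 162] [ 30  83 162] | 386 [103 155 164] [ 26  95 164] | 388 [ 98 144 165] [ 21 104 165] | 390 [ 95 141 164] [ 20 107 164] | 392 [ 89 135 162] [ 19 115 162] | 394 [ 94 141 164] [ 20 109 164] | 396 [ 85 130 150] [ 21 110 150] | 398 [16 67 93] [ 20 211  93] | 400 [14 64 79] [ 23 210  79] | 402 [10 59 83] [ 20 224  83] | 404 [ 10 161 158] [ 31 239 161] | 406 [140 170 164] [ 36  45 170] | 408 [175 166 161] [109  20 175] | 410 [165 168 163] [ 72   8 168] | 412 [121 142 146] [ 25  44 146] | 414 [ 87 106 114] [ 21  60 114] | 416 [142 160 159] [ 32  29 160] | 418 [174 169 163] [104  16 174] | 420 [173 164 160] [111  19 173] | 422 [173 169 163] [102  15 173] | 424 [149 165 163] [ 34  25 165] | 426 [ 70 101 108] [ 24  90 108] | 428 [122 139 142] [ 26  36 142] | 430 [160 167 163] [ 47  11 167] | 432 [176 169 165] [109  16 176] | 434 [175 168 165] [111  15 175] | 436 [155 168 164] [ 39  20 168] | 438 [109 128 132] [ 25  44 132] | 440 [10 60 75] [ 23 221  75] | 442 [10 62 77] [ 23 222  77] | 444 [13 62 77] [ 23 212  77] | 446 [18 62 79] [ 22 197  79] | 448 [ 10 124 127] [ 29 235 127] | 450 [ 49 164 164] [ 30 179 164] | 452 [109 164 164] [ 30  86 164] | 454 [111 166 163] [ 32  84 166] | 456 [105 158 161] [ 28  89 161] | 458 [ 98 147 164] [ 22 103 164] | 460 [101 149 164] [ 23  98 164] | 462 [103 151 163] [ 24  94 163] | 464 [102 154 163] [ 26  95 163] | 466 [ 95 113 123] [ 19  58 123] | 468 [105 113 112] [ 34  18 113] |
```

View pics/crop0.png

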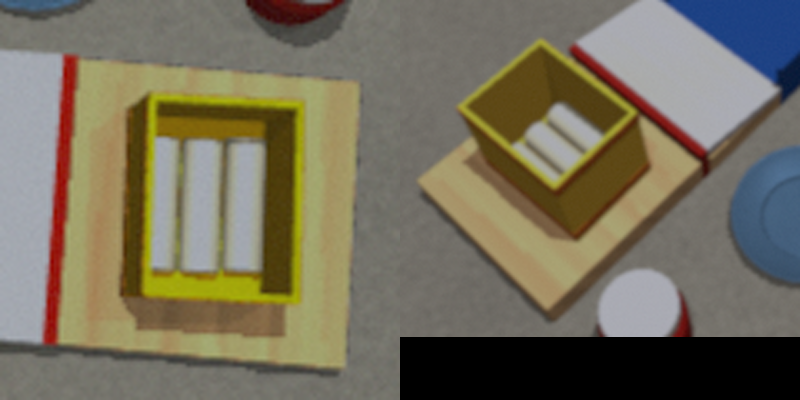

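```bash
cat > vis.py <<'E'
import cv2,numpy as np
def ray(c,p):
    M=np.asarray(c["cam_to_world"]);d=M[:3,:3]@np.array([(p[0]-c["cx"])/c["fx"],-(p[1]-c["cy"])/c["fy"],-1.]);return M[:3,3],d/np.linalg.norm(d)
def onz(c,p,z):
    o,d=ray(c,p);return o+d*(z-o[2])/d[2]
def tri(c1,p1,c2,p2):
    o1,d1=ray(c1,p1);o2,d2=ray(c2,p2)
    s=np.linalg.lstsq(np.c_[d1,-d2],o2-o1,rcond=None)[0];a=o1+d1*s[0];b=o2+d2*s[1];return (a+b)/2,np.linalg.norm(a-b)
def mask(img,lo,hi,roi):
    m=cv2.inRange(cv2.cvtColor(img,cv2.COLOR_BGR2HSV),np.array(lo),np.array(hi));k=np.zeros_like(m);x0,y0,x1,y1=roi;k[y0:y1,x0:x1]=255;return m&k
def quad(m):
    p=np.argwhere(m)[:,::-1].astype(np.float32);h=cv2.convexHull(p)
    return cv2.approxPolyN(h,4).reshape(-1,2) 
E
python3 - <<'E'
from rig import bot
from vis import *
np.set_printoptions(precision=1,suppress=True)
ct,cs=bot.camera_info("top"),bot.camera_info("scene")
t,s=cv2.imread("pics/top0.png"),cv2.imread("pics/scene0.png")
res={}
for n,im,c,roi,rr in(("t",t,ct,(395,250,460,335),(370,235,390,340)),("s",s,cs,(155,230,260,340),(205,235,290,300))):
    m=mask(im,(26,185,105),(36,255,255),roi)
    m=cv2.bitwise_and(m,m)
    n_,l,st,_=cv2.connectedComponentsWithStats(m);m=np.uint8(l==1+st[1:,4].argmax())*255
    q=quad(m);w=sorted([(onz(c,p,146)) for p in q],key=lambda v:v[0]);
    print(n,"rim",q.tolist());print(np.array(w))
    r=mask(im,(0,170,70),(8,255,255),rr);q=quad(r);print("red",q.tolist());print(np.array([onz(c,p,50) for p in q]))
for name,lo,hi,rt,rs in(("pot",(0,120,60),(12,255,255),(190,265,245,315),(320,145,362,195)),("lid",(95,0,150),(130,40,255),(430,195,475,240),(225,340,275,390))):
    ps=[]
    for im,r in((t,rt),(s,rs)):
        ps.append(np.argwhere(mask(im,lo,hi,r))[:,::-1].mean(0))
    print(name,ps,tri(ct,ps[0],cs,ps[1]))
E
```

```text
t rim [[448.9745788574219, 320.78814697265625], [401.8231201171875, 318.3064880371094], [403.8441467285156, 257.676025390625], [450.9305114746094, 260.15423583984375]]
[[ 419.6 -190.6  146. ]
 [ 422.1  -90.8  146. ]
 [ 548.9 -195.1  146. ]
 [ 551.6  -94.1  146. ]]
red [[376.131591796875, 332.0], [372.80487060546875, 332.0], [379.0243835449219, 247.0], [382.84210205078125, 247.0]]
[[389.9 -45.9  50. ]
 [389.7 -38.4  50. ]
 [585.1 -50.1  50. ]
 [585.3 -58.9  50. ]]Traceback (most recent call last):
  File "<stdin>", line 11, in <module>
  File "vis.py", line 13, in quad
    return cv2.approxPolyN(h,4).reshape(-1,2)
           ~~~~~~~~~~~~~~~^^^^^
cv2.error: OpenCV(4.12.0) /io/opencv/modules/imgproc/src/approx.cpp:987: error: (-215:Assertion failed) (curve.cols == 1 && curve.rows >= nsides) || (curve.rows == 1 && curve.cols >= nsides) in function 'approxPolyN'
```

```bash
python3 - <<'E'
from rig import bot
from vis import *
np.set_printoptions(precision=1,suppress=True)
ct,cs=bot.camera_info("top"),bot.camera_info("scene")
t,s=cv2.imread("pics/top0.png"),cv2.imread("pics/scene0.png")
m=mask(s,(22,150,105),(36,255,255),(155,230,260,340));print(m.sum()/255)
n_,l,st,_=cv2.connectedComponentsWithStats(m);m=np.uint8(l==1+st[1:,4].argmax())*255
q=quad(m);T=[[448.97,320.79],[401.82,318.31],[403.84,257.68],[450.93,260.15]];print(q)
for p in T: # match by nearest predicted
    w=onz(ct,p,146);k=min(q,key=lambda u:np.linalg.norm(onz(cs,u,146)-w));print("rim",*tri(ct,p,cs,k))
r=mask(s,(0,150,60),(10,255,255),(205,235,300,305));q=quad(r);print("red",q)
for p in [[382.3,247],[376.6,332],[372.8,332],[379,247]]:
    w=onz(ct,p,50);k=min(q,key=lambda u:np.linalg.norm(onz(cs,u,50)-w));print(k,*tri(ct,p,cs,k))
for name,lo,hi,rt,rs in(("pot",(0,120,60),(12,255,255),(190,265,245,315),(320,145,362,195)),("lid",(95,0,150),(130,40,255),(430,195,475,240),(225,340,275,390))):
    ps=[]
    for im,rr in((t,rt),(s,rs)): ps.append(np.argwhere(mask(im,lo,hi,rr))[:,::-1].mean(0))
    print(name,*tri(ct,ps[0],cs,ps[1]))
E
```

```text
654.0
[[207.8 310.4]
 [161.1 271.1]
 [201.4 238.9]
 [249.6 271.7]]
rim [ 418.9 -190.9  149.2] 2.3323249241764423
rim [421.5 -91.3 147.6] 1.8891245097298877
rim [552.  -92.  152.1] 3.135517310258525
rim [ 548.4 -194.7  148.9] 0.5319713922574961
red [[281.  303.8]
 [214.8 244.2]
 [217.4 241.6]
 [281.  292.4]]
[281.  292.4] [586.9 -54.3  56.5] 7.265242916927976
[214.8 244.2] [389.3 -47.6  52.7] 2.112018141989437
[217.4 241.6] [389.1 -38.9  53.3] 2.1505936752739943
[281.  292.4] [585.7 -49.5  49.2] 1.7235299828432624
pot [475.  312.5  88.5] 0.12397956059894279
lid [ 656.7 -214.7   96.1] 0.6490736626732007
```

```bash
cat > plan.py <<'E'
import numpy as np
from scipy.spatial.transform import Rotation as Ro, Slerp
S=np.array([487.5,-53.4,0]);a=np.array([.063,.998,0]);b=np.array([-.998,.063,0]);Z=np.array([0,0,1.])
def pt(x,y,z): return S+a*x+b*y+Z*z
def rot(deg): # tool x = tipping direction, z down, tilted deg about tool y
    return Ro.from_matrix(np.c_[a,-b,-Z])*Ro.from_euler('y',deg,degrees=True)
def rows(p,R,way):
    """way: list of (target pos mm, Rotation, n rows); prints calls of 5 rows"""
    out=[]
    for q,Q,n in way:
        p0,R0=p.copy(),R;sl=Slerp([0,1],Ro.concatenate([R0,Q]))
        for i in range(1,n+1):
            t=p0+(q-p0)*i/n;T=sl(i/n)
            sh=np.round(R.inv().apply(t-p)/1000,4);tu=np.round((R.inv()*T).as_rotvec(degrees=True),1)
            out.append([*sh.tolist(),*tu.tolist()]);p=p+R.apply(sh*1000);R=R*Ro.from_rotvec(tu,degrees=True)
    while len(out)%5: out.append([0]*6)
    for k in range(0,len(out),5): print(str([[ [0 if v==0 else v for v in r] for r in out[k:k+5]]]).replace(' ',''))
    m=np.array(out);print("max",abs(m[:,:3]).max(),abs(m[:,3:]).max())
def local(s):
    d=s["position"]-S;return np.round([d@a,d@b,d[2]],1),np.round((rot(0).inv()*Ro.from_quat(s["tool_rot"])).as_rotvec(degrees=True),1)
E
python3 - <<'E'
from rig import bot
from plan import *
s=bot.get_state();p=s["position"];R=Ro.from_quat(s["tool_rot"])
print(local(s))
mid=Slerp([0,1],Ro.concatenate([R,rot(0)]))(.45)
rows(p,R,[(np.array([440,300,230.]),mid,13),(pt(-100,-4,240),rot(15),12),(pt(-185,-4,200),rot(40),5)])
E
```

```text
(array([609.1, 366.3, 201.8]), array([  0.1,  -0.1, -78.1]))
[[[-0.0264,-0.0148,-0.0021,0,0,2.7],[-0.0272,-0.0136,-0.0022,0,0,2.7],[-0.0277,-0.0123,-0.0021,0,0,2.7],[-0.0282,-0.0109,-0.0022,0,0,2.7],[-0.0288,-0.0096,-0.0021,0,0,2.7]]]
[[[-0.0292,-0.0083,-0.0022,0,0,2.7],[-0.0295,-0.0068,-0.0021,0,0,2.7],[-0.0298,-0.0055,-0.0022,0,0,2.7],[-0.03,-0.004,-0.0021,0,0,2.7],[-0.0302,-0.0027,-0.0022,0,0,2.7]]]
[[[-0.0303,-0.0012,-0.0021,0,0,2.7],[-0.0303,0.0003,-0.0021,0,0,2.7],[-0.0303,0.0016,-0.0022,0,0,2.7],[-0.0316,-0.0211,-0.0008,-0.5,1.2,3.6],[-0.0328,-0.019,-0.0016,-0.4,1.2,3.5]]]
[[[-0.0339,-0.017,-0.0025,-0.5,1.2,3.6],[-0.0348,-0.0148,-0.0033,-0.5,1.2,3.5],[-0.0356,-0.0126,-0.0041,-0.5,1.2,3.6],[-0.0362,-0.0103,-0.0051,-0.4,1.2,3.6],[-0.0367,-0.008,-0.0058,-0.5,1.2,3.5]]]
[[[-0.037,-0.0056,-0.0067,-0.5,1.2,3.6],[-0.0371,-0.0033,-0.0075,-0.5,1.2,3.6],[-0.037,-0.0009,-0.0083,-0.4,1.2,3.5],[-0.0369,0.0014,-0.009,-0.5,1.2,3.6],[-0.0365,0.0038,-0.0098,-0.5,1.2,3.5]]]
[[[-0.0185,0,0.0033,0,5.0,0],[-0.0187,0,0.0017,0,5.0,0],[-0.0188,0,0,0,5.0,0],[-0.0187,0,-0.0015,0,5.0,0],[-0.0185,-0.0001,-0.0033,0,5.0,0]]]
max 0.0371 5.0
```

step_arm --motion '[[[-0.026, -0.015, -0.002, 0, 0, 2.7], [-0.027, -0.014, -0.002, 0, 0, 2.7], [-0.028, -0.012, -0.002, 0, 0, 2.7], [-0.028, -0.011, -0.002, 0, 0, 2.7], [-0.029, -0.01, -0.002, 0, 0, 2.7]]]' --grip 1

```text
time_s: 0.52
position: [268.0, 469.4, 212.2]
tool_rot: [0.251, 0.968, -0.0, -0.0]
contact_force: [0.8, 0.9, 0.3]
width: 85.4
finger_force: 0.0
```

step_arm --motion '[[[-0.029, -0.008, -0.002, 0, 0, 2.7], [-0.03, -0.007, -0.002, 0, 0, 2.7], [-0.03, -0.005, -0.002, 0, 0, 2.7], [-0.03, -0.004, -0.002, 0, 0, 2.7], [-0.03, -0.003, -0.002, 0, 0, 2.7]]]'

```text
time_s: 0.93
position: [376.1, 362.6, 222.4]
tool_rot: [0.364, 0.932, -0.0, -0.0]
contact_force: [0.4, 0.2, -0.7]
width: 85.7
finger_force: 0.0
```

step_arm --motion '[[[-0.03, -0.001, -0.002, 0, 0, 2.7], [-0.03, 0, -0.002, 0, 0, 2.7], [-0.03, 0.002, -0.002, 0, 0, 2.7], [-0.032, -0.021, -0.001, -0.5, 1.2, 3.6], [-0.033, -0.019, -0.002, -0.4, 1.2, 3.5]]]'

```text
time_s: 1.35
position: [448.1, 223.9, 230.1]
tool_rot: [0.483, 0.875, 0.016, -0.016]
contact_force: [0.2, -1.5, 0.2]
width: 85.2
finger_force: 0.0
```

step_arm --motion '[[[-0.034, -0.017, -0.002, -0.5, 1.2, 3.6], [-0.035, -0.015, -0.003, -0.5, 1.2, 3.5], [-0.036, -0.013, -0.004, -0.5, 1.2, 3.6], [-0.036, -0.01, -0.005, -0.4, 1.2, 3.6], [-0.037, -0.008, -0.006, -0.5, 1.2, 3.5]]]'

```text
time_s: 1.77
position: [466.0, 33.3, 233.7]
tool_rot: [0.612, 0.787, 0.057, -0.054]
contact_force: [0.3, 1.1, -0.1]
width: 85.5
finger_force: 0.0
```

step_arm --motion '[[[-0.037, -0.006, -0.007, -0.5, 1.2, 3.6], [-0.037, -0.003, -0.008, -0.5, 1.2, 3.6], [-0.037, -0.001, -0.008, -0.4, 1.2, 3.5], [-0.037, 0.001, -0.009, -0.5, 1.2, 3.6], [-0.037, 0.004, -0.01, -0.5, 1.2, 3.5]]]'

```text
time_s: 2.18
position: [484.4, -156.5, 238.0]
tool_rot: [0.724, 0.677, 0.097, -0.09]
contact_force: [1.5, 0.4, 0.4]
width: 84.8
finger_force: 0.0
```

```bash
python3 - <<'E'
from rig import bot
from plan import *
s=bot.get_state();p=s["position"];R=Ro.from_quat(s["tool_rot"])
print(s["time_s"],local(s),s["joint_pos"],s["contact_force"])
rows(p,R,[(pt(-185,-4,190),rot(40),5),(pt(-165,-4,60),rot(40),5),(pt(-158,-4,42),rot(40),5)])
E
```

```text
2.1833 (array([-103.1,   -3.4,  238. ]), array([-0. , 15.2,  0.2])) [-0.48266613  0.2192826  -0.12052838  1.34027532  0.24203145  1.14060463] [1.46077709 0.38374995 0.38809957]
[[[-0.0183,0.0002,0.005,0,5.0,0],[-0.0187,0.0001,0.0033,0,4.9,-0.1],[-0.0189,0.0002,0.0018,0,5.0,0],[-0.019,0.0001,0.0001,0.1,4.9,0],[-0.0189,0.0001,-0.0015,0,5.0,0]]]
[[[-0.0136,0,0.0225,0,0,0],[-0.0137,0,0.0225,0,0,0],[-0.0136,0.0001,0.0225,0,0,0],[-0.0137,0,0.0224,0,0,0],[-0.0136,0,0.0225,0,0,0]]]
[[[-0.0013,0,0.0037,0,0,0],[-0.0012,0,0.0036,0,0,0],[-0.0013,0,0.0037,0,0,0],[-0.0012,0,0.0037,0,0,0],[-0.0013,0,0.0036,0,0,0]]]
max 0.0225 5.0
```

step_arm --motion '[[[-0.018, 0, 0.005, 0, 5, 0], [-0.019, 0, 0.003, 0, 5, 0], [-0.019, 0, 0.002, 0, 5, 0], [-0.019, 0, 0, 0, 5, 0], [-0.019, 0, -0.002, 0, 5, 0]]]'

```text
time_s: 2.6
position: [479.7, -238.2, 190.4]
tool_rot: [0.684, 0.643, 0.252, -0.235]
contact_force: [1.5, -0.1, 0.7]
width: 85.0
finger_force: 0.0
```

step_arm --motion '[[[-0.0136, 0, 0.0225, 0, 0, 0], [-0.0136, 0, 0.0225, 0, 0, 0], [-0.0136, 0, 0.0225, 0, 0, 0], [-0.0136, 0, 0.0225, 0, 0, 0], [-0.0136, 0, 0.0225, 0, 0, 0]]]'

```text
time_s: 3.02
position: [480.7, -216.3, 58.9]
tool_rot: [0.685, 0.643, 0.25, -0.235]
contact_force: [0.3, 0.4, -0.3]
width: 85.5
finger_force: 0.0
```

```bash
python3 - <<'E'
from rig import bot
from plan import *
s=bot.get_state();p=s["position"];R=Ro.from_quat(s["tool_rot"])
print(s["time_s"],local(s),s["joint_pos"],s["contact_force"])
cv=__import__("cv2");cv.imwrite("pics/scene1.png",bot.get_image("scene")[150:450,60:460])
rows(p,R,[(pt(-158,-4,42),rot(40),5),(pt(-138,-4,42),rot(40),5),(pt(-118,-4,42),rot(40),5),(pt(-106,-4,42),rot(40),5)])
E
```

```text
3.0167 (array([-163. ,   -3.5,   58.9]), array([ 0. , 40.1, -0. ])) [-0.76511649  0.68603432 -0.0419363   1.3417805   0.51454379  0.73473328] [ 0.25078223  0.38857051 -0.27162909]
[[[-0.0014,0.0001,0.0032,0,0,0],[-0.0014,0.0001,0.0032,0,-0.1,0],[-0.0014,0.0001,0.0033,0,0,0],[-0.0015,0.0001,0.0032,0,0,0],[-0.0014,0.0001,0.0032,0,0,0]]]
[[[0.0031,0,0.0026,0,0,0],[0.003,0,0.0025,0,0,0],[0.0031,0,0.0026,0,0,0],[0.0031,0,0.0026,0,0,0],[0.003,0,0.0026,0,0,0]]]
[[[0.0031,0,0.0026,0,0,0],[0.003,0,0.0025,0,0,0],[0.0031,0,0.0026,0,0,0],[0.0031,0,0.0026,0,0,0],[0.0031,0,0.0025,0,0,0]]]
[[[0.0018,0,0.0016,0,0,0],[0.0019,0,0.0015,0,0,0],[0.0018,0,0.0016,0,0,0],[0.0018,0,0.0015,0,0,0],[0.0018,0,0.0016,0,0,0]]]
max 0.0033 0.1
```

View pics/scene1.png

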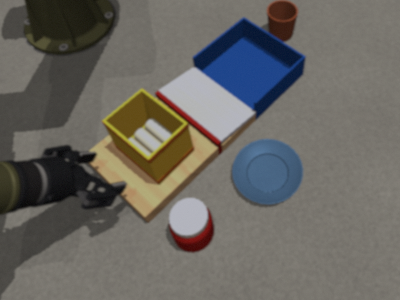

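The open fingers are behind the bin, at crop pixels (90,155) and (120,190). They are clear of the bin and of the jar at (190,215), so I can push.

step_arm --motion '[[[-0.0014, 0, 0.0032, 0, 0, 0], [-0.0014, 0, 0.0032, 0, 0, 0], [-0.0014, 0, 0.0032, 0, 0, 0], [-0.0014, 0, 0.0032, 0, 0, 0], [-0.0014, 0, 0.0032, 0, 0, 0]]]'

```text
time_s: 3.48
position: [482.1, -212.1, 44.8]
tool_rot: [0.685, 0.644, 0.25, -0.234]
contact_force: [0.7, -0.2, -0.2]
width: 85.4
finger_force: 0.0
```

step_arm --motion '[[[0.003, 0, 0.0026, 0, 0, 0], [0.0031, 0, 0.0026, 0, 0, 0], [0.003, 0, 0.0026, 0, 0, 0], [0.0031, 0, 0.0026, 0, 0, 0], [0.003, 0, 0.0026, 0, 0, 0]]]'

```text
time_s: 3.9
position: [482.8, -191.0, 44.1]
tool_rot: [0.684, 0.643, 0.25, -0.235]
contact_force: [0.5, 0.2, -0.2]
width: 85.5
finger_force: 0.0
```

step_arm --motion '[[[0.003, 0, 0.0026, 0, 0, 0], [0.0031, 0, 0.0026, 0, 0, 0], [0.003, 0, 0.0026, 0, 0, 0], [0.0031, 0, 0.0026, 0, 0, 0], [0.003, 0, 0.0026, 0, 0, 0]]]'

```text
time_s: 4.32
position: [483.8, -171.5, 43.6]
tool_rot: [0.685, 0.643, 0.25, -0.234]
contact_force: [-1.9, -3.6, 3.2]
width: 85.6
finger_force: 2.3
```

step_arm --motion '[[[0.0018, 0, 0.0015, 0, 0, 0], [0.0018, 0, 0.0015, 0, 0, 0], [0.0018, 0, 0.0015, 0, 0, 0], [0.0018, 0, 0.0015, 0, 0, 0], [0.0018, 0, 0.0015, 0, 0, 0]]]'

```text
time_s: 4.73
position: [484.9, -160.0, 43.7]
tool_rot: [0.685, 0.643, 0.25, -0.234]
contact_force: [0.5, -3.7, -0.7]
width: 85.4
finger_force: 1.7
```

```bash
cat > bin.py <<'E'
from rig import bot
from vis import *
from plan import *
s=bot.get_state();print(s["time_s"],local(s),s["contact_force"].round(1))
t=bot.get_image("top");c=bot.camera_info("top")
m=mask(t,(26,185,105),(36,255,255),(345,240,460,340))
n_,l,st,_=cv2.connectedComponentsWithStats(m);m=np.uint8(l==1+st[1:,4].argmax())*255
for p in quad(m):
    w=onz(c,p,146)-S;print("rim x,y",round(w@a,1),round(w@b,1))
E
python3 bin.py
```

```text
4.7333 (array([-106.5,   -4.2,   43.7]), array([-0.1, 40.1, -0. ])) [ 0.5 -3.7 -0.7]
rim x,y -128.4 58.8
rim x,y -28.2 59.8
rim x,y -27.9 -70.5
rim x,y -129.2 -70.6
```

step_arm --motion '[[[0.003, 0, 0.0026, 0, 0, 0], [0.0031, 0, 0.0026, 0, 0, 0], [0.003, 0, 0.0026, 0, 0, 0], [0.0031, 0, 0.0026, 0, 0, 0], [0.003, 0, 0.0026, 0, 0, 0]]]'

```text
time_s: 5.2
position: [486.0, -139.5, 43.7]
tool_rot: [0.685, 0.643, 0.25, -0.235]
contact_force: [-0.6, -4.0, 0.9]
width: 85.3
finger_force: 2.3
```

step_arm --motion '[[[0.0012, 0, 0.001, 0, 0, 0], [0.0012, 0, 0.001, 0, 0, 0], [0.0012, 0, 0.001, 0, 0, 0], [0.0012, 0, 0.001, 0, 0, 0], [0.0012, 0, 0.001, 0, 0, 0]]]'

```text
time_s: 5.62
position: [486.4, -132.1, 43.7]
tool_rot: [0.685, 0.643, 0.25, -0.235]
contact_force: [-0.6, -4.8, 1.8]
width: 85.3
finger_force: 2.3
```

```bash
python3 bin.py
```

```text
5.6167 (array([-78.6,  -3.9,  43.7]), array([-0. , 40.1, -0. ])) [-0.6 -4.8  1.8]
rim x,y -100.8 59.8
rim x,y -0.2 59.3
rim x,y 0.4 -70.0
rim x,y -101.1 -70.5
```

step_arm --motion '[[[0.0008, 0, 0.0006, 0, 0, 0], [0.0008, 0, 0.0006, 0, 0, 0], [0.0008, 0, 0.0006, 0, 0, 0], [0, 0, 0, 0, 0, 0], [0, 0, 0, 0, 0, 0]]]'

```text
time_s: 6.08
position: [487.0, -131.1, 43.7]
tool_rot: [0.685, 0.644, 0.249, -0.233]
contact_force: [-1.1, -11.7, 3.1]
width: 85.2
finger_force: 5.7
```

```bash
python3 bin.py; python3 - <<'E'
from rig import bot
from plan import *
s=bot.get_state();p=s["position"];R=Ro.from_quat(s["tool_rot"])
rows(p,R,[(pt(-110,-5,50),rot(40),5),(pt(-110,-5,114),rot(40),5),(pt(-80,-5,114),rot(40),5)])
E
```

```text
6.0833 (array([-77.6,  -4.4,  43.7]), array([-0.1, 39.9, -0.1])) [ -1.1 -11.7   3.1]
rim x,y -100.5 58.0
rim x,y 0.5 60.8
rim x,y 2.0 -69.9
rim x,y -100.0 -71.1
[[[-0.0042,0.0001,-0.0051,0,0,0],[-0.0041,0.0002,-0.0052,0,0,0],[-0.0042,0.0001,-0.0051,0,0.1,0.1],[-0.0041,0.0001,-0.0052,0,0,0],[-0.0042,0.0002,-0.0051,0,0,0]]]
[[[0.0082,0,-0.0098,0,0,0],[0.0083,0,-0.0098,0,0,0],[0.0082,0,-0.0098,0,0,0],[0.0082,0,-0.0098,0,0,0],[0.0083,0,-0.0098,0,0,0]]]
[[[0.0046,0,0.0039,0,0,0],[0.0046,0,0.0038,0,0,0],[0.0046,0,0.0039,0,0,0],[0.0046,0,0.0038,0,0,0],[0.0046,0,0.0039,0,0,0]]]
max 0.0098 0.1
```

step_arm --motion '[[[-0.0042, 0, -0.0051, 0, 0, 0], [-0.0042, 0, -0.0051, 0, 0, 0], [-0.0042, 0, -0.0051, 0, 0, 0], [-0.0042, 0, -0.0051, 0, 0, 0], [-0.0042, 0, -0.0051, 0, 0, 0]]]'

```text
time_s: 6.55
position: [484.3, -161.8, 49.8]
tool_rot: [0.685, 0.643, 0.25, -0.235]
contact_force: [0.1, 0.3, -0.1]
width: 85.5
finger_force: 0.0
```

step_arm --motion '[[[0.0075, 0, -0.009, 0, 0, 0], [0.0075, 0, -0.009, 0, 0, 0], [0.0075, 0, -0.009, 0, 0, 0], [0.0075, 0, -0.009, 0, 0, 0], [0.0075, 0, -0.009, 0, 0, 0]]]'

```text
time_s: 6.97
position: [484.7, -161.8, 110.2]
tool_rot: [0.684, 0.643, 0.25, -0.234]
contact_force: [0.6, 0.6, -0.2]
width: 85.5
finger_force: 0.0
```

```bash
python3 bin.py; python3 - <<'E'
from rig import bot
from plan import *
s=bot.get_state();p=s["position"];R=Ro.from_quat(s["tool_rot"])
W=[(pt(-84,-5,106),rot(40),5)]
for d in np.arange(2.5,76,2.5):
    t=np.radians(d);C=np.array([-100*np.cos(t)+80*np.sin(t),80*np.cos(t)+100*np.sin(t)+50]);W.append((pt(C[0]+22,-5,C[1]-25),rot(40),1))
rows(p,R,W)
E
```

```text
6.9667 (array([-108.3,   -4. ,  110.2]), array([-0.1, 40.1, -0.1])) [ 0.6  0.6 -0.2]
rim x,y -99.4 59.0
rim x,y 0.8 59.4
rim x,y 1.3 -70.0
rim x,y -98.6 -71.1
[[[0.003,0,0.0041,0,0,0],[0.003,0,0.0042,0.1,0,0.1],[0.003,0,0.0041,0,0,0],[0.0029,0,0.0042,0,0,0],[0.003,0,0.0041,0.1,0,0.1]]]
[[[0.0095,0,0.0037,0,0,0],[0.0055,0,-0.0008,0,0,0],[0.0056,0,-0.0004,0,0,0],[0.0056,0,-0.0003,0,0,0],[0.0056,0,0,0,0,0]]]
[[[0.0055,0,0.0002,0,0,0],[0.0056,0,0.0005,0,0,0],[0.0055,0,0.0007,0,0,0],[0.0055,0,0.001,0,0,0],[0.0055,0,0.0012,0,0,0]]]
[[[0.0054,0,0.0015,0,0,0],[0.0053,-0.0001,0.0016,0,0,0],[0.0053,0,0.0019,0,0,0],[0.0051,0,0.0022,0,0,0],[0.0051,0,0.0023,0,0,0]]]
[[[0.005,0,0.0026,0,0,0],[0.0048,0,0.0028,0,0,0],[0.0047,0,0.003,0,0,0],[0.0046,0,0.0032,0,0,0],[0.0044,0,0.0034,0,0,0]]]
[[[0.0043,0.0001,0.0036,0,0,0],[0.0042,0,0.0037,0,0,0],[0.0039,0,0.004,0,0,0],[0.0038,0,0.0041,0,0,0],[0.0036,0,0.0043,0,0,0]]]
[[[0.0034,0,0.0044,0,0,0],[0.0032,0,0.0046,0,0,0],[0.003,0,0.0047,0,0,0],[0.0028,0,0.0048,0,0,0],[0.0026,0,0.005,0,0,0]]]
max 0.0095 0.1
```

step_arm --motion '[[[0.003, 0, 0.0041, 0, 0, 0], [0.003, 0, 0.0041, 0, 0, 0], [0.003, 0, 0.0041, 0, 0, 0], [0.003, 0, 0.0041, 0, 0, 0], [0.003, 0, 0.0041, 0, 0, 0]]]'

```text
time_s: 7.43
position: [485.6, -136.1, 101.7]
tool_rot: [0.684, 0.643, 0.25, -0.235]
contact_force: [0.7, -0.3, 0.6]
width: 85.0
finger_force: 0.0
```

step_arm --motion '[[[0.0075, 0, 0.002, 0, 0, 0], [0.0065, 0, 0, 0, 0, 0], [0.0055, 0, 0, 0, 0, 0], [0.0055, 0, 0, 0, 0, 0], [0.0055, 0, 0, 0, 0, 0]]]'

```text
time_s: 7.85
position: [487.5, -112.2, 120.7]
tool_rot: [0.685, 0.643, 0.25, -0.235]
contact_force: [0.2, -1.3, -1.5]
width: 85.3
finger_force: 0.8
```

step_arm --motion '[[[0.0055, 0, 0, 0, 0, 0], [0.0055, 0, 0.0005, 0, 0, 0], [0.0055, 0, 0.001, 0, 0, 0], [0.0055, 0, 0.001, 0, 0, 0], [0.0055, 0, 0.001, 0, 0, 0]]]'

```text
time_s: 8.27
position: [489.1, -88.9, 135.9]
tool_rot: [0.685, 0.643, 0.25, -0.235]
contact_force: [0.2, -0.6, -0.0]
width: 85.3
finger_force: 0.6
```

```bash
python3 - <<'E'
from rig import bot
from plan import *
s=bot.get_state()
print(s["time_s"],local(s),s["contact_force"])
cv=__import__("cv2");cv.imwrite("pics/scene2.png",cv.resize(bot.get_image("scene")[150:400,100:400],None,fx=2,fy=2))
E
```

```text
8.2667 (array([-35.3,  -3.9, 135.9]), array([-0. , 40.1, -0. ])) [ 0.17641882 -0.59094589 -0.01967204]
```

View pics/scene2.png

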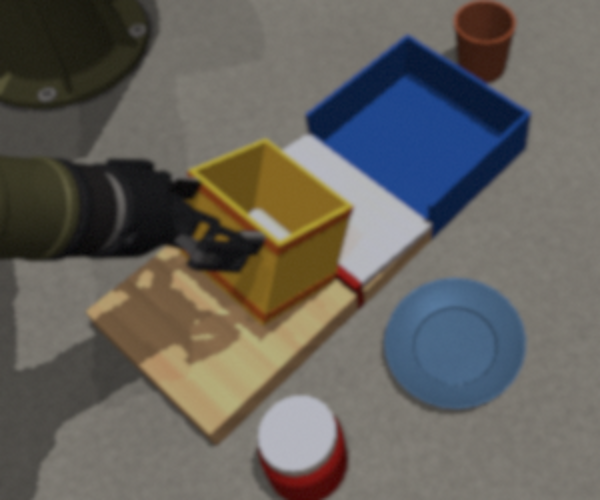

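The bin is tipped about 25° over the stop. The fingers press its rear wall near the rim at (240,245), and the foot is at the stop near (340,275). Continuing along the arc.

step_arm --motion '[[[0.0054, 0, 0.0015, 0, 0, 0], [0.0053, 0, 0.0016, 0, 0, 0], [0.0053, 0, 0.0019, 0, 0, 0], [0.0051, 0, 0.0022, 0, 0, 0], [0.0051, 0, 0.0023, 0, 0, 0]]]'

```text
time_s: 8.73
position: [490.6, -62.7, 145.3]
tool_rot: [0.685, 0.643, 0.25, -0.235]
contact_force: [-1.0, -1.9, 0.7]
width: 85.6
finger_force: 0.5
```

step_arm --motion '[[[0.005, 0, 0.0026, 0, 0, 0], [0.0048, 0, 0.0028, 0, 0, 0], [0.0047, 0, 0.003, 0, 0, 0], [0.0046, 0, 0.0032, 0, 0, 0], [0.0044, 0, 0.0034, 0, 0, 0]]]'

```text
time_s: 9.15
position: [492.4, -35.1, 148.9]
tool_rot: [0.685, 0.643, 0.25, -0.235]
contact_force: [0.7, -0.5, 1.1]
width: 85.7
finger_force: 0.5
```

step_arm --motion '[[[0.0043, 0, 0.0036, 0, 0, 0], [0.0042, 0, 0.0037, 0, 0, 0], [0.0039, 0, 0.004, 0, 0, 0], [0.0038, 0, 0.0041, 0, 0, 0], [0.0036, 0, 0.0043, 0, 0, 0]]]'

```text
time_s: 9.57
position: [494.3, -6.6, 147.8]
tool_rot: [0.685, 0.643, 0.251, -0.235]
contact_force: [-1.4, 0.3, 10.9]
width: 85.3
finger_force: 4.4
```

```bash
python3 - <<'E'
from rig import bot
from plan import *
s=bot.get_state()
print(s["time_s"],local(s),s["contact_force"])
cv=__import__("cv2");cv.imwrite("pics/scene3.png",cv.resize(bot.get_image("scene")[150:400,100:400],None,fx=2,fy=2))
E
```

```text
9.5667 (array([ 47.2,  -3.8, 147.8]), array([-0.1, 40.3,  0. ])) [-1.42629991  0.2512546  10.90452754]
```

View pics/scene3.png

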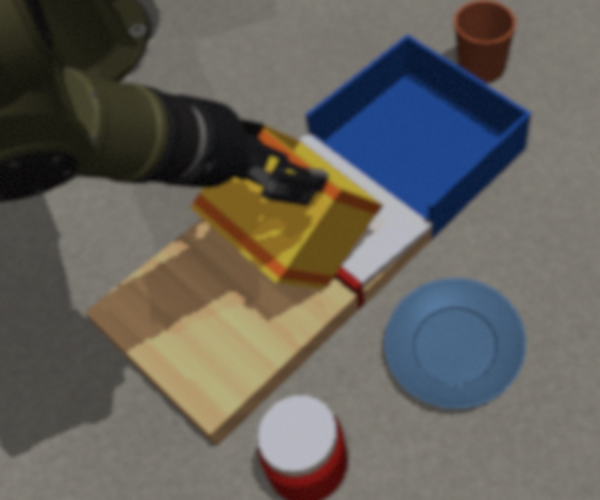

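The bin is at about 60–65°, with the fingers at (300,180) on its rear wall and its mouth over the ramp. Next I push mainly forward with little downward motion.

step_arm --motion '[[[0.004, 0, 0.0035, 0, 0, 0], [0.004, 0, 0.0035, 0, 0, 0], [0.004, 0, 0.0035, 0, 0, 0], [0, 0, 0, 0, 0, 0], [0, 0, 0, 0, 0, 0]]]'

```text
time_s: 10.03
position: [494.9, 8.4, 146.2]
tool_rot: [0.684, 0.643, 0.25, -0.235]
contact_force: [-0.3, -0.3, 1.5]
width: 85.2
finger_force: 0.9
```

```bash
python3 - <<'E'
from rig import bot
from plan import *
s=bot.get_state()
print(s["time_s"],local(s),s["contact_force"])
cv=__import__("cv2");cv.imwrite("pics/scene4.png",cv.resize(bot.get_image("scene")[150:400,100:400],None,fx=2,fy=2))
E
```

```text
10.0333 (array([ 62.2,  -3.5, 146.2]), array([-0. , 40.1, -0.1])) [-0.28174798 -0.29903779  1.51032057]
```

View pics/scene4.png

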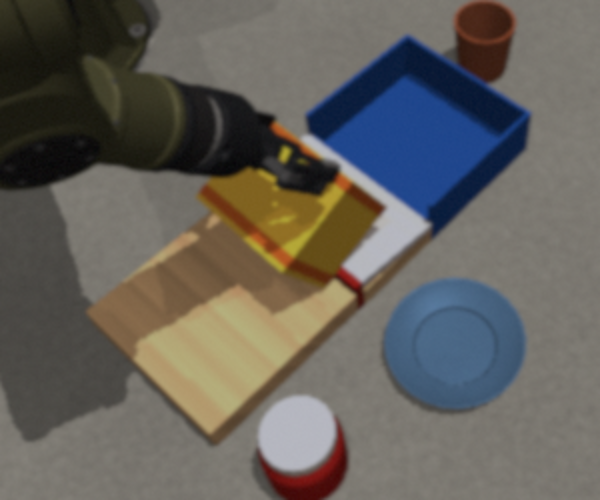

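The bin is now at about 68–70°, its foot still at the stop near (330,280), and the contact force is small. Continuing.

step_arm --motion '[[[0.004, 0, 0.004, 0, 0, 0], [0.004, 0, 0.004, 0, 0, 0], [0.0035, 0, 0.0045, 0, 0, 0], [0.003, 0, 0.0045, 0, 0, 0], [0.003, 0, 0.0045, 0, 0, 0]]]'

```text
time_s: 10.5
position: [496.7, 35.8, 140.8]
tool_rot: [0.684, 0.643, 0.25, -0.235]
contact_force: [0.1, -0.7, 0.6]
width: 85.8
finger_force: 0.1
```

step_arm --motion '[[[0.0025, 0, 0.005, 0, 0, 0], [0.0025, 0, 0.005, 0, 0, 0], [0.0025, 0, 0.005, 0, 0, 0], [0, 0, 0, 0, 0, 0], [0, 0, 0, 0, 0, 0]]]'

```text
time_s: 10.92
position: [497.5, 50.9, 134.3]
tool_rot: [0.684, 0.643, 0.25, -0.235]
contact_force: [0.3, -0.8, -0.9]
width: 85.4
finger_force: 0.0
```

```bash
python3 - <<'E'
from rig import bot
from plan import *
s=bot.get_state()
print(s["time_s"],local(s),s["contact_force"])
cv=__import__("cv2");cv.imwrite("pics/scene5.png",cv.resize(bot.get_image("scene")[150:400,100:400],None,fx=2,fy=2))
E
```

```text
10.9167 (array([104.7,  -3.4, 134.3]), array([ 0. , 40.1, -0.1])) [ 0.32412268 -0.80875582 -0.92971315]
```

View pics/scene5.png

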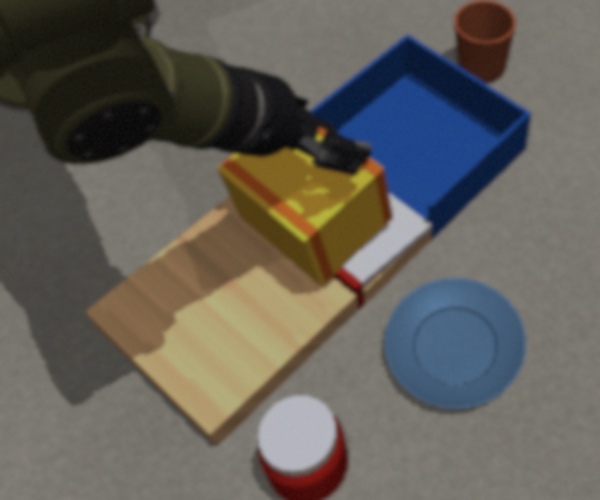

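The bin lies on its side at the stop, with its mouth towards the tray. No posts are in the tray yet, so I'll back off and look again.

step_arm --motion '[[[0.006, 0, -0.015, 0, 0, 0], [0.01, 0, -0.02, 0, 0, 0], [0.01, 0, -0.02, 0, 0, 0], [0.01, 0, -0.02, 0, 0, 0], [0, 0, -0.03, 0, 0, 0]]]'

```text
time_s: 11.38
position: [494.7, 11.3, 239.2]
tool_rot: [0.684, 0.644, 0.25, -0.235]
contact_force: [0.8, -0.3, -0.5]
width: 85.1
finger_force: 0.0
```

step_arm --motion '[[[-0.02, 0, -0.03, 0, 0, 0], [-0.02, 0, -0.03, 0, 0, 0], [-0.02, 0, -0.03, 0, 0, 0], [-0.02, 0, -0.03, 0, 0, 0], [-0.02, 0, -0.02, 0, 0, 0]]]'

```text
time_s: 11.8
position: [484.8, -158.7, 282.0]
tool_rot: [0.685, 0.643, 0.251, -0.233]
contact_force: [0.8, -1.3, 0.9]
width: 85.5
finger_force: 0.0
```

```bash
python3 - <<'E'
from rig import bot
from plan import *
s=bot.get_state()
print(s["time_s"],local(s),s["contact_force"])
cv=__import__("cv2");A=bot.get_image("scene");B=bot.get_image("top");cv.imwrite("pics/top5.png",B);cv.imwrite("pics/scene6full.png",A)
cv.imwrite("pics/both6.png",np.hstack([cv.resize(A[150:350,120:400],(400,286)),cv.resize(B[210:360,220:490],(400,222))[:286] if 0 else cv.copyMakeBorder(cv.resize(B[210:360,220:490],(400,222)),0,64,0,0,cv.BORDER_CONSTANT)]))
E
```

```text
11.8 (array([-105.3,   -4. ,  282. ]), array([-0.2, 40.1, -0. ])) [ 0.7713112  -1.31701304  0.85852325]
```

View pics/both6.png

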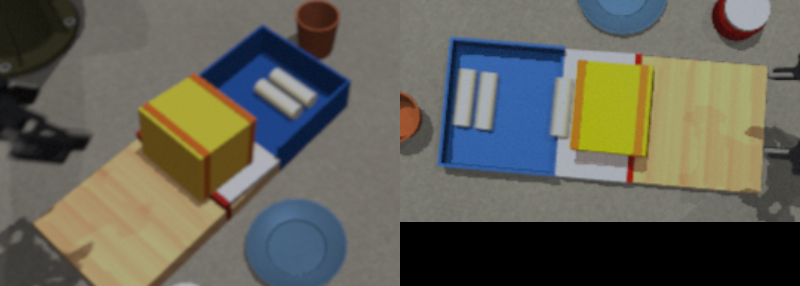

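Two posts are in the tray, at about (465,98) and (487,100) in the top crop. The third is on the ramp at (561,107), just out of the bin's mouth. I'll wait a moment and measure.

step_arm --motion '[[[0, 0, 0, 0, 0, 0], [0, 0, 0, 0, 0, 0], [0, 0, 0, 0, 0, 0], [0, 0, 0, 0, 0, 0], [0, 0, 0, 0, 0, 0]]]'

```text
time_s: 12.32
position: [484.7, -154.9, 280.7]
tool_rot: [0.684, 0.644, 0.25, -0.235]
contact_force: [-1.4, 0.2, -0.8]
width: 85.4
finger_force: 0.0
```

step_arm --motion '[[[0, 0, 0, 0, 0, 0], [0, 0, 0, 0, 0, 0], [0, 0, 0, 0, 0, 0], [0, 0, 0, 0, 0, 0], [0, 0, 0, 0, 0, 0]]]'

```text
time_s: 12.73
position: [484.8, -155.8, 280.6]
tool_rot: [0.685, 0.643, 0.25, -0.235]
contact_force: [0.5, -0.3, -0.4]
width: 85.3
finger_force: 0.0
```

```bash
cat > fin.py <<'E'
from rig import bot
from vis import *
from plan import *
c=bot.camera_info("top")
def look(B):
    print("--")
    m=mask(B,(0,0,120),(180,45,255),(250,240,325,325))
    n_,l,st,ce=cv2.connectedComponentsWithStats(m)
    for i in range(1,n_):
        if st[i,4]>100:
            w=onz(c,ce[i],19)-S;print("white",st[i].tolist(),round(w@a,1),round(w@b,1))
    m=mask(B,(10,185,105),(36,255,255),(310,240,420,340))
    for p in quad(m):
        w=onz(c,p,145)-S;print("bin top x,y",round(w@a,1),round(w@b,1))
B=bot.get_image("top");look(B);B=bot.get_image("top");look(B);print(bot.get_state()["time_s"])
cv2.imwrite("pics/fin.png",np.hstack([cv2.resize(bot.get_image("scene")[150:350,120:400],(400,286)),cv2.copyMakeBorder(cv2.resize(B[210:360,220:490],(400,222)),0,64,0,0,cv2.BORDER_CONSTANT)]))
E
python3 fin.py
```

```text
--
white [254, 256, 13, 39, 376] 281.3 -9.0
white [265, 258, 14, 39, 406] 253.9 -7.3
white [277, 259, 14, 39, 401] 225.5 -7.0
bin top x,y -7.7 60.7
bin top x,y 102.2 59.4
bin top x,y 101.1 -69.2
bin top x,y -9.0 -73.4
--
white [254, 256, 13, 39, 376] 281.3 -9.0
white [265, 258, 14, 39, 407] 254.0 -7.4
white [277, 259, 14, 39, 401] 225.6 -7.0
bin top x,y -7.2 61.0
bin top x,y 102.2 58.8
bin top x,y 101.1 -69.2
bin top x,y -8.5 -73.4
12.8333
```

View pics/fin.png

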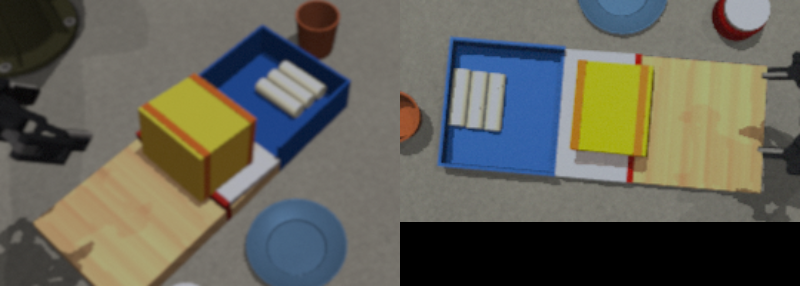

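All three posts are at rest in the tray, at x = 226, 254 and 281 mm. The bin lies still on the ramp, with its top face running from about x = -8 to 102 mm. The jar, pot and plate are where they were, and the arm is clear.

```bash
python3 -c "
from rig import bot
print(bot.close_job())"
```

```text
the job is handed in; nothing more can be done
None
```

I handed the job in at about 12.8 s; its verdict was not shown, but the last images show all three posts at rest in the tray, the empty bin on its side on the ramp with its mouth to the tray, the jar, pot and plate apparently where they were, and the arm touching nothing.

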